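# Slide a tall loudspeaker cabinet into the squaring fence

### The job

Push the tall, heavy loudspeaker cabinet across the bench into the inside corner of the wooden L-shaped fence, so that it stands upright and snug against both battens. Push it low, near its base, so that it slides and does not tip or rock; do not lift it, and leave the other things on the bench where they are.

Things in the scene. Friction and masses are not known exactly. Their poses are not given: they have to be found in the camera images.
- cabinet: Loudspeaker cabinet: raw-fibreboard box 110 mm deep (own x), 130 wide (own y), 240 tall, about 1.3 kg, loose on the bench; dark carrying handle on top (to 276 mm). Two round drivers on its +x face (far from the robot); terminal plate, posts 10 mm proud, 150 mm up its -x face. Origin: centre of the underside; z up. Slides under 5 to 12 N (more at first contact) pushed below about 60 mm; pushed high, it tips.
- fence: Squaring fence: two bare wooden battens, 25 mm wide, 30 high, fixed to the bench in an L. Origin: inside corner, on the bench; z up, x points from the robot's side to the back batten. Back batten's inner face: plane x = 0, from y = -25 to +300 mm. Side batten's inner face: plane y = 0, from x = -190 mm to 0. The inside of the L is x < 0, y > 0.
- home (a point): Point on the bench, fixed to the fence at its x = -55, y = +65 mm: where the cabinet's origin is when it is home, its axes along the fence's, drivers to the back batten. The cabinet starts inside the L, 55 to 85 mm short of home along the fence's x and 40 to 90 mm along its y, turned up to 0.25 rad from it.
- mdf_ring: Bystander, to be left alone: flat fibreboard ring, 100 mm outside, 18 mm high; origin under its centre.
- squeeze_bottle: Bystander, to be left alone: white bottle, 48 mm across, 150 mm tall; origin under its centre.
- hardener_can: Bystander, to be left alone: steel can, 70 mm across, 100 mm tall; origin under its centre.
- screwdriver: Bystander, to be left alone: screwdriver lying on the bench; origin about its middle, on the bench.
- small_driver: Bystander, to be left alone: small dark round loudspeaker driver, 80 mm across, 43 mm high; origin under its centre.
- spacer_block: Bystander, to be left alone: loose fibreboard block 120 x 45 x 30 mm high; origin under its centre.
- mixing_cup: Bystander, to be left alone: white plastic cup, 74 mm across, 90 mm tall; origin under its centre.

How it is judged (in metres and radians):
At the end, for the whole second after the job is handed in: The cabinet stands upright and at rest on the bench, within 5 mm of touching both battens and square to them within 0.05 rad (3 degrees) (x of cabinet in the frame of fence between -0.06 and -0.05 m and y of cabinet in the frame of fence between 0.06 and 0.07 m and angle between the x axis of cabinet and the x axis of fence, either way round below 0.05 rad and angle between cabinet's own z axis and vertical below 0.03 rad and height (world z) of cabinet below 0.004 m and linear speed of cabinet below 0.01 m/s).
It fails at once if the cabinet is tipped or rocked more than about 7 degrees (angle between cabinet's own z axis and vertical above 0.12 rad).
It fails at once if the cabinet is lifted off the bench (height (world z) of cabinet above 0.012 m).
It fails at once if one of the other things on the bench is moved more than 15 mm (distance of any of mdf_ring, squeeze_bottle, hardener_can, screwdriver, small_driver, spacer_block, mixing_cup from where it was at the start of the episode above 0.015 m).
It also fails if it takes over 48 s, if anything falls off the work surface, if the arm or the gripper's body presses on something with over 40 N, if the wrist force passes 120 N, or if a joint passes its speed limit or range.

### The arm

A 6-joint arm with a two-finger parallel gripper is mounted at the origin on the work surface. World frame = base frame: x ahead of the robot, y to its left, z up, the work surface at z = 0. Lengths are in m, angles in degrees, forces in N, time in s.
With the tool pointing down it reaches from about 0.35 to 0.875 m from the base axis. Payload 4.2 kg.
Tool frame: the origin (TCP) lies where the fingers leave the gripper's body, on its centre line; the fingertips stand 70 mm ahead of it and the grasp point (between the pads) lies 51 mm ahead of it; z points along the fingers, y is the direction in which the jaws open and shut (so a half turn about z gives the same grasp; the last joint's range is limited). The gripper opens to 87 mm and grips with 3 to 60 N. Pads are 19 mm wide; open, the fingers measure 117 mm over their backs; the gripper's body (75 mm by 190 mm) begins 51 mm behind the grasp point.
Start: joints at [81.624, 22.042, 0.453, 0, -68.411, -14.817], TCP at [0.246, 0.574, 0.292] pointing down, gripper open.
Joint ranges: [-179.83, 179.83], [-69.29, 118.12], [-61.27, 80.66], [-181.25, 117.63], [-171.15, -9.14], [-177.46, 177.46]. Speed limits (degrees/s): [159.86, 159.86, 180, 180, 180, 180].

### API

Orientations are given as a 3x3 rotation matrix whose columns are the frame's x, y, z axes.
In Python, from station import sense, capture, camera_model, finish_job gives the robot as it stands.
- The arm moves only by the shell command python3 -m inch 'ROWS'. ROWS is JSON, a list of rows, each an object with "hand": the closure, from 0 (fully open) to 1 (shut); "slide": the shift along the world's x, y, z in cm, a list of three; "yaw": the turn about the world's z in rad. A call has 1 to 10 rows; each row is the pose to reach, as a shift and turn from the pose commanded when the call began; what a row does not reach only later rows make up. A row lasts 1/8 s, in which the tool goes at most 62.5 mm and 10.7 degrees, less where a joint would pass 70% of its speed; a pose out of reach is approached as far as the arm can. A call with a gripper value outside its range is refused whole. The fingers move at their own pace and stop on an object; the grip force is fixed at half the most. Time passes only in rows, so rows that repeat a pose let the fingers close. It gives the time, the measured TCP pose, the force and the opening at its end, in the units of the state.
- sense(): the state, without advancing time (a new reading comes with each control period).
- capture(name): name is "scene" or "top" or "wrist"; returns the picture (420x560x3 uint8, blue, green, red); there is no depth.
- camera_model(name): a dict with "mtx" (3x3 intrinsics, pixels), "xyz" and "orientation" of the camera in the world; the wrist camera has in their place "tool_from_camera" (4x4, takes a point from camera to tool coordinates, whose origin is the TCP and whose axes are the flange's). Camera axes: x right, y up, looking along -z (the intrinsics and any distortion apply to the point x, -y, -z); pixel columns grow to the right and rows downward; lengths in m; the calibration is good to about 2 mm. A picture is of the moment at which its call begins: read the wrist's pose just before it. camera_model takes no time and is no camera call.
- finish_job(): hands the job in, once; it reports no verdict.
The state is a dict: "time_s": time; "joints": joint angles; "joint_velocities": joint speeds; "effort": joint torques, N m; "tcp_pos": TCP position; "ee_rot": TCP orientation; "wrist_force": force on the tool from outside, world axes, zero at the start; "moment": the same for the moment, N m; "gripper_width": opening from 0.0 (shut) to 1.0 (fully open).
Only numpy, scipy, OpenCV 4.12 (cv2) and the standard library are available. Lean on these libraries where they do the work, as an engineer would, in place of code of your own. Each camera call takes 0.05 s, during which the arm holds its last target. There are 200 camera calls.

## Working session

There is one attempt and no reset: what is moved stays moved. The work goes in short steps, Python scripts to look and compute and a shell command to move; the robot and the scene stay as the last step left them, time stands still between calls to the robot, and variables do not carry over. Pictures are saved under pics/ and viewed, about 8 in all and at most 12, crops included, and the job is handed in when it is done.

```bash
mkdir -p pics
cat > h.py <<'E'
import numpy as np,cv2
from station import sense,capture,camera_model,finish_job
def cam(n):
    m=camera_model(n);return m
def ray(m,u,v):
    K=np.array(m["mtx"]);R=np.array(m["orientation"]);c=np.array(m["xyz"])
    p=cv2.undistortPoints(np.array([[[u,v]]],float),K,np.array(m.get("distortion",[0,0,0,0]),float).ravel())[0,0]
    return c,R@np.array([p[0],-p[1],-1.])
def onz(m,u,v,z=0):
    c,d=ray(m,u,v);return c+d*(z-c[2])/d[2]
def proj(m,P):
    K=np.array(m["mtx"]);R=np.array(m["orientation"]);c=np.array(m["xyz"])
    q=R.T@(np.array(P)-c);q=np.array([q[0],-q[1],-q[2]]);q=K@(q/q[2]);return q[:2]
E
python3 - <<'E'
from h import *
for n in("top","scene"):
    print(camera_model(n)); cv2.imwrite(f"pics/{n}0.png",capture(n))
s=sense();print(s)
E
```

```text
{'mtx': array([[468.55994046,   0.        , 283.35575449],
       [  0.        , 468.55994046, 210.63361854],
       [  0.        ,   0.        ,   1.        ]]), 'xyz': array([0.29001626, 0.07579763, 1.42418508]), 'orientation': array([[-0.02584442,  0.98582646, -0.16576568],
       [-0.9995988 , -0.02740729, -0.00714736],
       [-0.01158924,  0.16551446,  0.98613927]])}
{'mtx': array([[526.09815307,   0.        , 284.93248112],
       [  0.        , 526.09815307, 202.55364925],
       [  0.        ,   0.        ,   1.        ]]), 'xyz': array([ 1.36025223, -0.67916395,  0.80132726]), 'orientation': array([[ 0.68350026, -0.40173859,  0.60945345],
       [ 0.72976782,  0.39474675, -0.55822391],
       [-0.01631968,  0.8263057 ,  0.5629854 ]])}
{'time_s': 0.1, 'joints': array([ 8.16249587e+01,  2.20846168e+01,  3.88047852e-01, -2.37045354e-02,
       -6.84115178e+01, -1.48157252e+01]), 'joint_velocities': array([-0.07630844, -0.07021455,  0.18996681,  0.04828691, -0.00551929,
        0.04741234]), 'effort': array([-4.01108991e-04, -3.91692066e+01,  1.87935001e+01,  4.23196301e+00,
        1.34497249e-02, -7.32639660e-05]), 'tcp_pos': array([0.24595556, 0.57413363, 0.29129436]), 'ee_rot': array([[ 9.19138751e-01, -3.93933404e-01, -6.55361148e-04],
       [-3.93933934e-01, -9.19136975e-01, -1.81029024e-03],
       [ 1.10767136e-04,  1.92207691e-03, -9.99998147e-01]]), 'wrist_force': array([ 0.42515336, -0.18063751, -0.41846894]), 'moment': array([-0.00165174, -0.01836853, -0.03222052]), 'gripper_width': 0.9992009212042486}
```

View pics/top0.png

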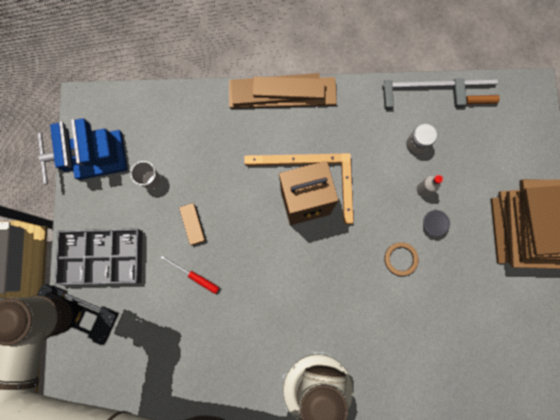

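View pics/scene0.png

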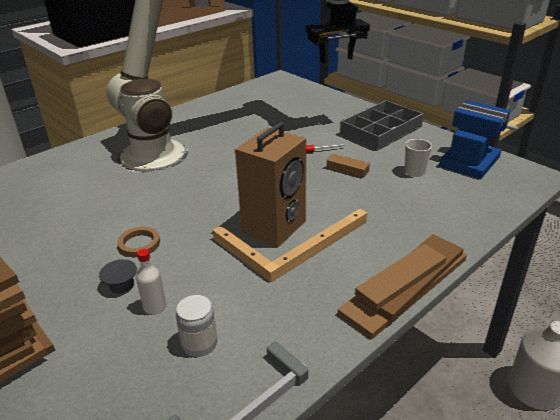

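The top view shows the fence's corner at about (347,160) and the cabinet's top face around (308,190). Image up is world +x and left is +y. The bystanders stand clear: block (192,224), screwdriver (190,275), ring (402,259). In the scene view the cabinet's far corner and the fence are both clear.

Run:
```python
from h import *
im=cv2.imread("pics/top0.png");m=camera_model("top")
c=im[140:235,235:365];cv2.imwrite("pics/crop.png",cv2.resize(c,None,fx=6,fy=6,interpolation=cv2.INTER_CUBIC))
hsv=cv2.cvtColor(im,cv2.COLOR_BGR2HSV)
for p in [(300,159),(348,190),(300,180),(320,200),(305,210)]: print(p,hsv[p[1],p[0]])
for n,(u,v) in dict(cup=(143,174),block=(192,224),ring=(402,259)).items(): print(n,onz(m,u,v,.02).round(3))
```

```text
(300, 159) [ 18 123 233]
(348, 190) [ 18 121 232]
(300, 180) [ 15 107 203]
(320, 200) [ 15 109 197]
(305, 210) [ 14 116  57]
cup [0.653 0.517 0.02 ]
block [0.493 0.364 0.02 ]
ring [ 0.37  -0.264  0.02 ]
```

View pics/crop.png

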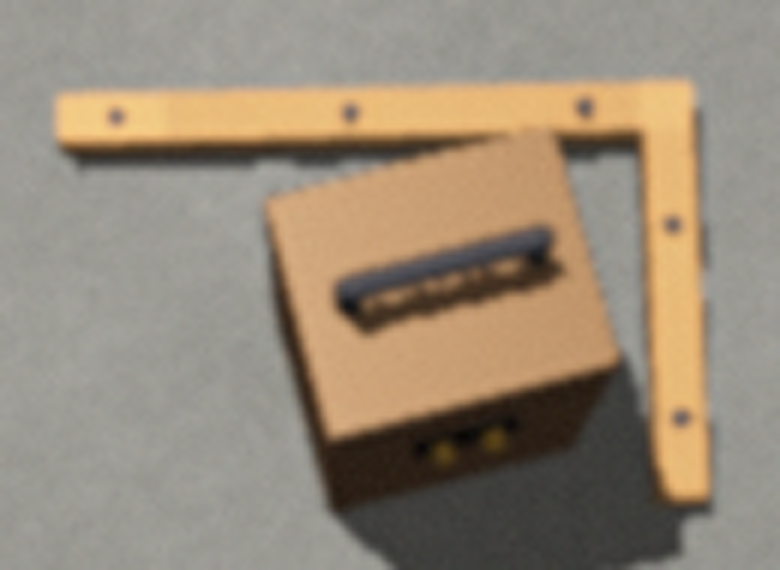

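The crop gives the cabinet's top corners at (268,200), (543,130), (618,360) and (330,440). The fence's inner top corner is at (641,132). The outer back edge runs (56,95) to (692,80), and the outer side edge (692,80) to (709,500).

```bash
cat >> h.py <<'E'
def cabfit(T): # T: world xy of top corners in order (+x+y),(+x-y),(-x-y),(-x+y) 
    L=np.array([[.055,.065],[.055,-.065],[-.055,-.065],[-.055,.065]])
    T=np.array(T)[:,:2];A=L-L.mean(0);B=T-T.mean(0)
    a=np.arctan2((A[:,0]*B[:,1]-A[:,1]*B[:,0]).sum(),(A*B).sum())
    R=np.array([[np.cos(a),-np.sin(a)],[np.sin(a),np.cos(a)]])
    return T.mean(0),a,np.linalg.norm(A@R.T-B,axis=1)
E
python3 - <<'E'
from h import *
m=camera_model("top")
f=lambda x,y,z:onz(m,(x+.5)/6-.5+235,(y+.5)/6-.5+140,z)
T=[f(*p,.24) for p in[(268,200),(543,130),(618,360),(330,440)]]
c,a,r=cabfit(T);print("cab",c,a,r,np.array(T).round(3))
F=[f(*p,.03)[:2] for p in[(56,95),(692,80),(709,500),(641,132),(650,400)]]
print("fence",np.array(F).round(4))
d=F[0]-F[1];a1=np.arctan2(-d[0],d[1]);d=F[1]-F[2];a2=np.arctan2(d[1],d[0]);print(a1,a2,np.linalg.norm(F[0]-F[1]),np.linalg.norm(F[1]-F[2]))
af=(a1*.35+a2*.215)/.565
R=np.array([[np.cos(af),-np.sin(af)],[np.sin(af),np.cos(af)]])
o=(F[3]+F[1]-R@[.025,-.025])/2;print("corner",o,F[3],F[1]-R@[.025,-.025],"home",o+R@[-.055,.065])
print("cab in fence",R.T@(c-o),a-af)
E
```

```text
cab [0.55047423 0.01942651] 0.23987654635208194 [0.0031657  0.00408087 0.00186515 0.00142256] [[ 0.589  0.092  0.24 ]
 [ 0.617 -0.028  0.24 ]
 [ 0.514 -0.056  0.24 ]
 [ 0.483  0.069  0.24 ]]
fence [[ 0.7002  0.2029]
 [ 0.6986 -0.1234]
 [ 0.4813 -0.1212]
 [ 0.6719 -0.096 ]
 [ 0.5328 -0.0941]]
-0.004850410937553401 -0.010297630992818024 0.3263411967519241 0.21738912119242465
corner [ 0.67285101 -0.09713803] [ 0.67189993 -0.09603908] [ 0.67380209 -0.09823697] home [ 0.61830233 -0.03175881]
cab in fence [-0.12318084  0.1157145 ] 0.24679979323986878
```

The cabinet sits at fence (-123, 116) mm, turned +0.247 rad. Before pushing I want the gripper body's real shape, because it will sit close to the cabinet.

Run:
```python
from h import *
im=cv2.imread("pics/scene0.png")[0:75,290:385];a=cv2.resize(im,None,fx=4.2,fy=4.2,interpolation=cv2.INTER_CUBIC)
b=cv2.resize(capture("wrist"),(400,300))
a=cv2.convertScaleAbs(a,alpha=2,beta=20)
o=np.zeros((max(a.shape[0],300),800,3),np.uint8);o[:a.shape[0],:a.shape[1]]=a;o[:300,400:]=b
cv2.imwrite("pics/grip.png",o);print(camera_model("wrist")); 
m=camera_model("scene");print(proj(m,[.246,.574,.292]),proj(m,[.246,.574,.222]),proj(m,[.246,.574,.342]))
```

```text
{'mtx': array([[294.69245127,   0.        , 280.1904378 ],
       [  0.        , 294.69245127, 213.95527294],
       [  0.        ,   0.        ,   1.        ]]), 'tool_from_camera': array([[-4.62802340e-05,  9.59913898e-01,  2.80295035e-01,
         7.71040595e-02],
       [ 9.99998521e-01,  5.26352513e-04, -1.63746363e-03,
         3.75744168e-04],
       [-1.71935810e-03,  2.80294545e-01, -9.59912502e-01,
        -9.27329594e-02],
       [ 0.00000000e+00,  0.00000000e+00,  0.00000000e+00,
         1.00000000e+00]])}
[335.86851843  37.82231344] [335.04358415  59.48027869] [336.48207148  21.71398733]
```

View pics/grip.png

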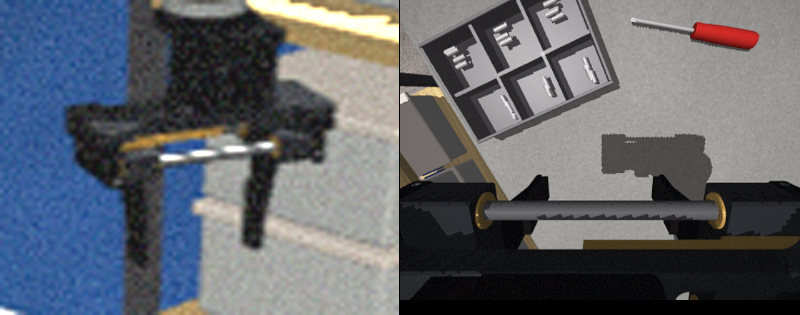

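The body is a 190 mm bar along the jaw axis. It is roughly 45 mm tall, from TCP level up, with a narrower block above it, and the camera sits on tool +x. With the tool vertical, the body always reaches the cabinet before the fingers do. I'll push with the bar's 75 mm end, as low as possible: TCP at about 75 mm, which is under the terminal posts. I'll watch the force, since tipping needs about 9 N there. First I go behind the cabinet.

```bash
python3 -m inch '[{"hand":1,"slide":[11.4,-54.4,0],"yaw":-1.166},{"hand":1,"slide":[11.4,-54.4,0],"yaw":-1.166},{"hand":1,"slide":[11.4,-54.4,0],"yaw":-1.166},{"hand":1,"slide":[11.4,-54.4,0],"yaw":-1.166},{"hand":1,"slide":[11.4,-54.4,0],"yaw":-1.166},{"hand":1,"slide":[11.4,-54.4,0],"yaw":-1.166},{"hand":1,"slide":[11.4,-54.4,0],"yaw":-1.166},{"hand":1,"slide":[11.4,-54.4,0],"yaw":-1.166},{"hand":1,"slide":[11.4,-54.4,0],"yaw":-1.166},{"hand":1,"slide":[11.4,-54.4,0],"yaw":-1.166}]'
```

```text
time_s: 1.4
tcp_pos: [0.3598, 0.0272, 0.2921]
ee_rot: [[-0.008, -1.0, -0.001], [-1.0, 0.008, -0.0], [0.0, 0.001, -1.0]]
wrist_force: [-0.4, 0.8, -0.8]
gripper_width: 0.019
```

```bash
python3 -m inch '[{"hand":1,"slide":[0,0.3,-6],"yaw":0},{"hand":1,"slide":[0,0.3,-12],"yaw":0},{"hand":1,"slide":[0,0.3,-18],"yaw":0},{"hand":1,"slide":[0,0.3,-21],"yaw":0},{"hand":1,"slide":[0,0.3,-21.7],"yaw":0},{"hand":1,"slide":[0,0.3,-21.7],"yaw":0}]'
python3 - <<'E'
from h import *
cv2.imwrite("pics/t1.png",capture("top"));cv2.imwrite("pics/s1.png",capture("scene"))
a=cv2.imread("pics/t1.png")[140:300,235:365];b=cv2.imread("pics/s1.png")[110:300,170:380]
o=np.zeros((580,800,3),np.uint8);a=cv2.resize(a,None,fx=2.9,fy=2.9,interpolation=2);b=cv2.resize(b,None,fx=2,fy=2,interpolation=2)
o[:a.shape[0],:a.shape[1]]=a;o[:b.shape[0],380:]=b[:,:420];cv2.imwrite("pics/p1.png",o)
E
```

```text
time_s: 2.15
tcp_pos: [0.3606, 0.0342, 0.0755]
ee_rot: [[0.001, -1.0, 0.0], [-1.0, -0.001, 0.0], [-0.0, -0.0, -1.0]]
wrist_force: [-0.9, -0.3, 0.9]
gripper_width: 0.005
```

View pics/p1.png

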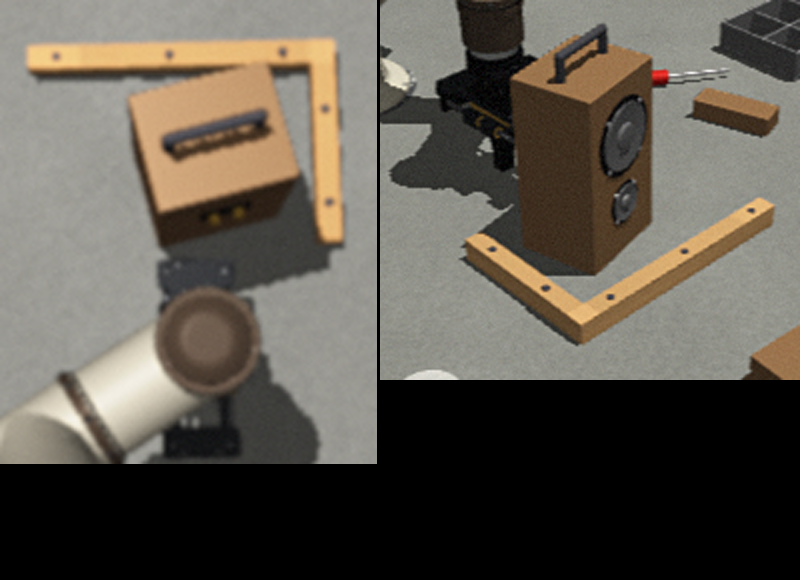

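The bar's end is squarely behind the cabinet (end at crop (195,265)), below the terminals. The left-rear corner is about 25 mm ahead. I push slowly.

```bash
python3 -m inch '[{"hand":1,"slide":[2,0,0],"yaw":0},{"hand":1,"slide":[2.3,0,0],"yaw":0},{"hand":1,"slide":[2.5,0,0],"yaw":0},{"hand":1,"slide":[2.7,0,0],"yaw":0},{"hand":1,"slide":[2.9,0,0],"yaw":0},{"hand":1,"slide":[3.1,0,0],"yaw":0},{"hand":1,"slide":[3.3,0,0],"yaw":0}]'
```

```text
time_s: 3.12
tcp_pos: [0.3909, 0.0325, 0.0746]
ee_rot: [[0.0, -1.0, -0.005], [-1.0, -0.0, -0.002], [0.002, 0.005, -1.0]]
wrist_force: [-5.1, 1.0, 0.7]
gripper_width: 0.008
```

```bash
python3 -m inch '[{"hand":1,"slide":[0.2,0,0],"yaw":0},{"hand":1,"slide":[0.4,0,0],"yaw":0},{"hand":1,"slide":[0.6,0,0],"yaw":0}]'
```

```text
time_s: 3.5
tcp_pos: [0.3968, 0.0325, 0.0745]
ee_rot: [[0.0, -1.0, -0.005], [-1.0, -0.0, -0.002], [0.002, 0.005, -1.0]]
wrist_force: [-5.5, 1.2, -0.5]
gripper_width: 0.006
```

```bash
cat >> h.py <<'E'
def snap(name):
    t=capture("top");s=capture("scene");cv2.imwrite(f"pics/t_{name}.png",t);cv2.imwrite(f"pics/s_{name}.png",s)
    a=cv2.resize(t[145:235,265:360],None,fx=4,fy=4,interpolation=2);b=cv2.resize(s[115:290,200:310],None,fx=3.2,fy=3.2,interpolation=2)
    o=np.zeros((570,770,3),np.uint8);o[:a.shape[0],:a.shape[1]]=a;o[:b.shape[0],400:400+b.shape[1]]=b;cv2.imwrite(f"pics/{name}.png",o)
def ct(x,y,z,m=None):
    m=m or camera_model("top");return onz(m,(x+.5)/4-.5+265,(y+.5)/4-.5+145,z)
def cs(x,y): return (x-400+.5)/3.2-.5+200,(y+.5)/3.2-.5+115
def infence(c,a,af=-.007,o=np.array([.6728,-.0971])):
    R=np.array([[np.cos(af),-np.sin(af)],[np.sin(af),np.cos(af)]]);return R.T@(np.array(c)-o),a-af
E
python3 -c "
from h import *
snap('p2')"
```

```text
(no output)
```

View pics/p2.png

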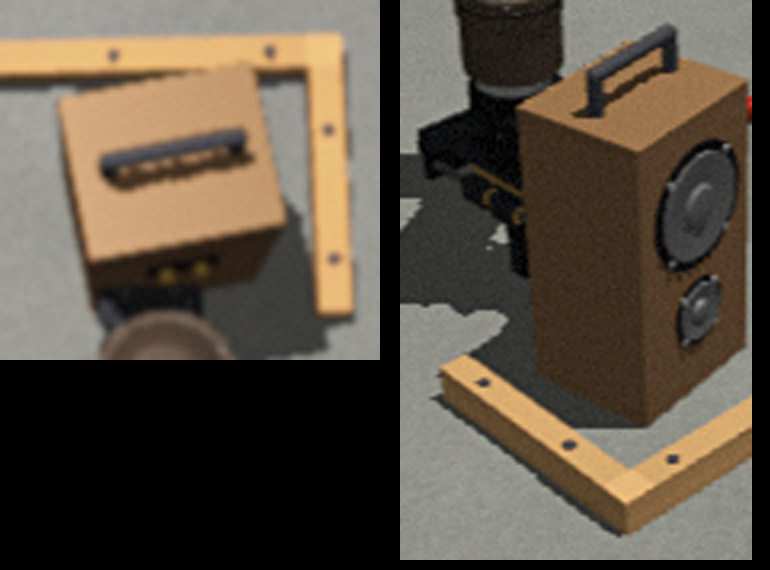

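It is still upright and has turned clockwise. Top-face corners are at (58,98), (250,62), (285,220) and (90,262). In the scene part the bottom corners are at (640,428) and (537,372).

Run:
```python
from h import *
T=[ct(*p,.24) for p in[(58,98),(250,62),(285,220),(90,262)]]
c,a,r=cabfit(T);print(c,a,r,infence(c,a))
m=camera_model("scene")
for p,q in(((640,428),T[1]),((537,372),T[2])):print(onz(m,*cs(*p),0)[:2],q[:2])
```

```text
[0.55558734 0.02070683] 0.17124795897821482 [0.00158113 0.00169329 0.0021026  0.0007202 ] (array([-0.11803443,  0.11698346]), np.float64(0.17824795897821483))
[ 0.61813129 -0.03580733] [ 0.61938023 -0.03314598]
[ 0.51031708 -0.04723953] [ 0.5139953  -0.05126932]
```

The cabinet is upright to within measuring error and the yaw is down to 0.178. I keep pushing.

```bash
python3 -m inch '[{"hand":1,"slide":[0.2,0,0],"yaw":0},{"hand":1,"slide":[0.4,0,0],"yaw":0},{"hand":1,"slide":[0.6,0,0],"yaw":0},{"hand":1,"slide":[0.8,0,0],"yaw":0},{"hand":1,"slide":[1.0,0,0],"yaw":0}]'
```

```text
time_s: 4.22
tcp_pos: [0.4076, 0.033, 0.0748]
ee_rot: [[0.001, -1.0, -0.003], [-1.0, -0.001, -0.001], [0.001, 0.003, -1.0]]
wrist_force: [-4.6, 2.0, 0.6]
gripper_width: 0.005
```

```bash
python3 -m inch '[{"hand":1,"slide":[0.2,0,0],"yaw":0},{"hand":1,"slide":[0.4,0,0],"yaw":0},{"hand":1,"slide":[0.6,0,0],"yaw":0}]'; python3 -c "
from h import *
snap('p3')"
```

```text
time_s: 4.6
tcp_pos: [0.4136, 0.033, 0.0748]
ee_rot: [[0.001, -1.0, -0.003], [-1.0, -0.001, -0.001], [0.001, 0.003, -1.0]]
wrist_force: [-6.3, 2.6, 0.1]
gripper_width: 0.006
```

View pics/p3.png

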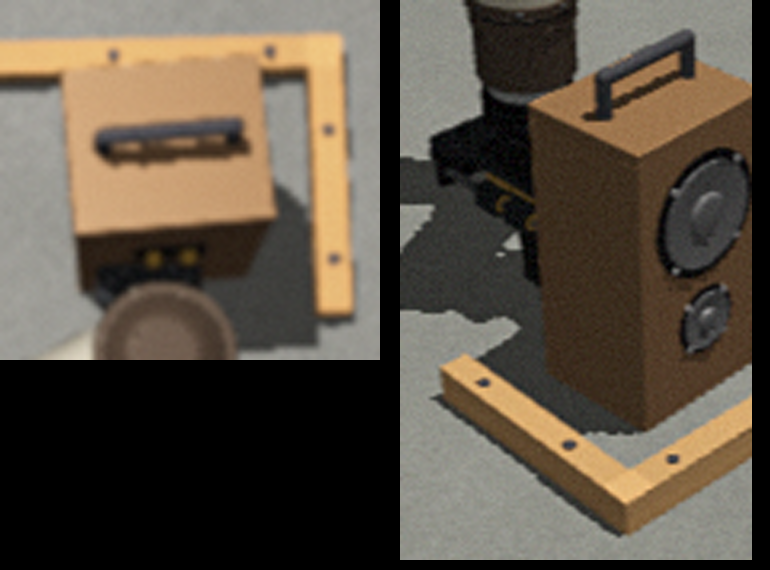

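Still upright, with the yaw down to about 0.09. I add a numeric tilt check: the rear top edge position minus the tool end position should stay constant.

```bash
cat >> h.py <<'E'
def edge(ys=(.0,.03,.045)):
    s=sense();t=cv2.GaussianBlur(capture("top"),(3,3),0)[:,:,2].astype(float);m=camera_model("top");out=[]
    for y in ys:
        u=int(round(proj(m,[.5,y,.24])[0]));v0=int(proj(m,[.56,y,.24])[1]) if 0 else 160
        col=t[:,u];g=col[2:]-col[:-2]
        x0=s["tcp_pos"][0]+.095;vc=int(proj(m,[x0+.008,y,.24])[1]);r=range(vc-11,vc+12)
        w=np.array([max(0,-g[v-1]) for v in r]);k=int(w.argmax());i=slice(max(0,k-2),k+3);v=(np.array(r)[i]*w[i]).sum()/w[i].sum()
        out.append(round(onz(m,u,v,.24)[0]-x0,4))
    return s["time_s"],s["tcp_pos"].round(4),s["wrist_force"].round(1),out
E
python3 -c "
from h import *
print(edge())"
python3 -m inch '[{"hand":1,"slide":[0.2,0,0],"yaw":0},{"hand":1,"slide":[0.4,0,0],"yaw":0},{"hand":1,"slide":[0.6,0,0],"yaw":0}]';python3 -c "
from h import *
print(edge())"
```

```text
(4.7, array([0.4138, 0.0331, 0.0748]), array([-5.6,  1.2, -0.8]), [np.float64(0.0051), np.float64(0.0034), np.float64(0.0018)])
time_s: 5.12
tcp_pos: [0.4195, 0.033, 0.0748]
ee_rot: [[0.001, -1.0, -0.003], [-1.0, -0.001, -0.001], [0.001, 0.003, -1.0]]
wrist_force: [-6.5, 2.5, 0.7]
gripper_width: 0.002
(5.125, array([0.4195, 0.033 , 0.0748]), array([-6.5,  2.5,  0.7]), [np.float64(0.0029), np.float64(0.003), np.float64(0.0018)])
```

```bash
python3 -m inch '[{"hand":1,"slide":[0.2,0,0],"yaw":0},{"hand":1,"slide":[0.4,0,0],"yaw":0},{"hand":1,"slide":[0.6,0,0],"yaw":0}]';python3 -c "
from h import *
print(edge())"
```

```text
time_s: 5.55
tcp_pos: [0.4252, 0.0329, 0.0748]
ee_rot: [[0.001, -1.0, -0.004], [-1.0, -0.001, -0.001], [0.001, 0.004, -1.0]]
wrist_force: [-9.3, 2.7, 2.7]
gripper_width: 0.01
(5.55, array([0.4252, 0.0329, 0.0748]), array([-9.3,  2.7,  2.7]), [np.float64(0.003), np.float64(0.0029), np.float64(0.0031)])
```

It is flush now and the force is 9.3 N, near the tipping estimate, though no tilt is measurable. I add a slight descent, which presses the rear face down and lowers the contact, and take a small step.

```bash
python3 -m inch '[{"hand":1,"slide":[0.15,0,-0.1],"yaw":0},{"hand":1,"slide":[0.3,0,-0.2],"yaw":0},{"hand":1,"slide":[0.45,0,-0.3],"yaw":0}]';python3 -c "
from h import *
print(edge())"
```

```text
time_s: 5.98
tcp_pos: [0.4284, 0.0322, 0.0717]
ee_rot: [[-0.002, -1.0, -0.007], [-1.0, 0.002, -0.002], [0.002, 0.007, -1.0]]
wrist_force: [-10.7, 0.7, 5.0]
gripper_width: 0.002
(5.975, array([0.4284, 0.0322, 0.0717]), array([-10.7,   0.7,   5. ]), [np.float64(0.007), np.float64(0.0074), np.float64(0.0078)])
```

The top edge ran about 4.5 mm ahead of the tool, roughly 0.027 rad of tilt, so a central push begins to tip it. Off-centre pushes took only about 5.5 N. I back off, check, and then walk the cabinet forward with alternating left and right corner pushes.

```bash
python3 -m inch '[{"hand":1,"slide":[-0.4,0,0.2],"yaw":0},{"hand":1,"slide":[-1,0,0.3],"yaw":0.15},{"hand":1,"slide":[-2,-2,0.3],"yaw":0.3},{"hand":1,"slide":[-2.5,-5,0.3],"yaw":0.3},{"hand":1,"slide":[-2.5,-5,0.3],"yaw":0.3}]';python3 -c "
from h import *
snap('p4')"
```

```text
time_s: 6.65
tcp_pos: [0.4071, -0.0173, 0.0756]
ee_rot: [[0.293, -0.956, 0.002], [-0.956, -0.293, 0.001], [0.0, -0.002, -1.0]]
wrist_force: [0.6, -0.7, 0.7]
gripper_width: 0.009
```

View pics/p4.png

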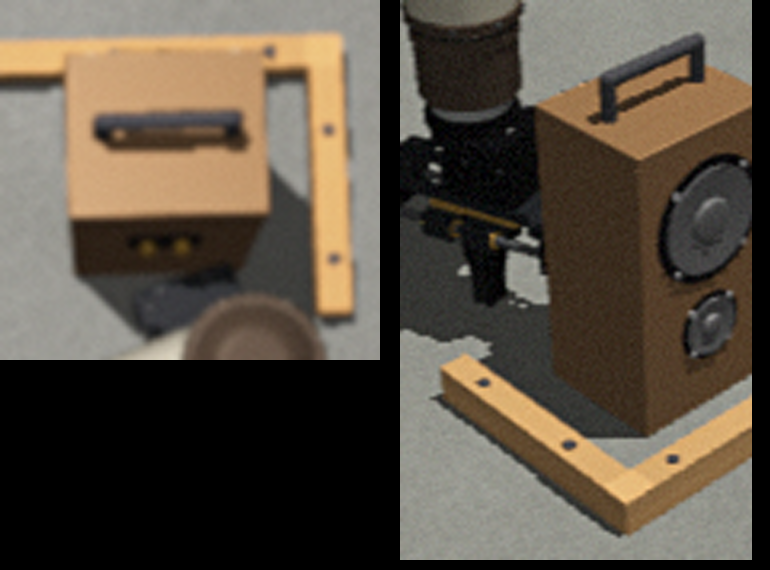

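It settled back upright and square. Top corners are at (66,55), (266,52), (270,214) and (70,217). I automate this measurement.

```bash
cat >> h.py <<'E'
def auto(t=None,q=0):
    if t is None:t=capture("top")
    m=camera_model("top");h=cv2.cvtColor(cv2.bilateralFilter(t,7,25,3),cv2.COLOR_BGR2HSV)
    k=((h[...,1]>75)&(h[...,2]>130)&(h[...,2]<219)).astype(np.uint8);z=np.zeros_like(k);z[145:225,265:345]=k[145:225,265:345]
    z=cv2.morphologyEx(cv2.morphologyEx(z,cv2.MORPH_OPEN,np.ones((7,7))),cv2.MORPH_CLOSE,np.ones((15,15)))
    c=max(cv2.findContours(z,0,1)[0],key=cv2.contourArea)
    P=np.array([onz(m,*p,.24)[:2] for p in c[:,0].astype(float)]).astype(np.float32)
    (cx,cy),(w,hh),a=cv2.minAreaRect(P*1000);a=np.radians(a)
    a=(a+np.pi/4)%(np.pi/2)-np.pi/4
    f=infence(np.array([cx,cy])/1000,a);return np.r_[f[0]*1000,f[1]].round(3),(round(w),round(hh)),np.round([cx,cy])
E
python3 - <<'E'
from h import *
for n,p in(("p2",[(58,98),(250,62),(285,220),(90,262)]),("p3",[(62,70),(258,55),(275,213),(80,234)]),("p4",[(66,55),(266,52),(270,214),(70,217)])):
    T=[ct(*x,.24) for x in p];c,a,r=cabfit(T);print(c,infence(c,a));print(auto(cv2.imread(f"pics/t_{n}.png")))
E
```

```text
[0.55558734 0.02070683] (array([-0.11803443,  0.11698346]), np.float64(0.17824795897821483))
(array([-115.823,  117.141,    0.186]), (114, 132), array([558.,  21.]))
[0.56719803 0.02162447] (array([-0.10643044,  0.11798235]), np.float64(0.07495661253374956))
(array([-1.06083e+02,  1.19211e+02,  6.40000e-02]), (111, 129), array([568.,  23.]))
[0.57285559 0.02192964] (array([-0.10077517,  0.11832712]), np.float64(-0.004902841181939112))
(array([-9.87130e+01,  1.20076e+02, -2.10000e-02]), (129, 109), array([575.,  24.]))
```

The automatic measurement agrees with my hand picks. I begin the right-side corner push.

```bash
python3 -m inch '[{"hand":1,"slide":[0.8,0,0],"yaw":0},{"hand":1,"slide":[1.1,0,0],"yaw":0},{"hand":1,"slide":[1.4,0,0],"yaw":0},{"hand":1,"slide":[1.7,0,0],"yaw":0},{"hand":1,"slide":[2.0,0,0],"yaw":0}]';python3 -c "
from h import *
print(auto())"
```

```text
time_s: 7.38
tcp_pos: [0.423, -0.0177, 0.0743]
ee_rot: [[0.292, -0.956, -0.008], [-0.956, -0.292, -0.002], [-0.001, 0.008, -1.0]]
wrist_force: [-6.8, -2.6, 2.2]
gripper_width: 0.002
(array([-9.34080e+01,  1.18879e+02,  2.70000e-02]), (116, 130), array([580.,  22.]))
```

```bash
python3 -m inch '[{"hand":1,"slide":[0.3,0,0],"yaw":0},{"hand":1,"slide":[0.6,0,0],"yaw":0},{"hand":1,"slide":[0.9,0,0],"yaw":0},{"hand":1,"slide":[1.2,0,0],"yaw":0}]';python3 -c "
from h import *
print(auto())"
```

```text
time_s: 7.92
tcp_pos: [0.4348, -0.0179, 0.0742]
ee_rot: [[0.292, -0.956, -0.009], [-0.956, -0.292, -0.002], [-0.001, 0.009, -1.0]]
wrist_force: [-7.1, -3.3, 2.3]
gripper_width: 0.006
(array([-8.53180e+01,  1.17481e+02,  9.60000e-02]), (109, 138), array([588.,  21.]))
```

```bash
python3 -m inch '[{"hand":1,"slide":[-1.2,0,0.1],"yaw":0},{"hand":1,"slide":[-2.8,2,0.1],"yaw":-0.18},{"hand":1,"slide":[-2.8,5,0.1],"yaw":-0.36},{"hand":1,"slide":[-2.8,7.6,0.1],"yaw":-0.54},{"hand":1,"slide":[-2.8,7.6,0.1],"yaw":-0.6},{"hand":1,"slide":[-2.3,7.6,0.1],"yaw":-0.6}]';python3 -c "
from h import *
print(auto())"
```

```text
time_s: 8.72
tcp_pos: [0.4156, 0.0601, 0.0765]
ee_rot: [[-0.293, -0.956, 0.001], [-0.956, 0.293, 0.0], [-0.001, -0.001, -1.0]]
wrist_force: [0.5, 0.4, -0.8]
gripper_width: 0.006
(array([-8.83820e+01,  1.18549e+02,  6.90000e-02]), (111, 137), array([585.,  22.]))
```

It fell back by only about 3 mm, so the tilt stayed near 0.01 rad, and it advanced about 10 mm. Next is the left-side push.

```bash
python3 -m inch '[{"hand":1,"slide":[0.6,0,0],"yaw":0},{"hand":1,"slide":[0.9,0,0],"yaw":0},{"hand":1,"slide":[1.2,0,0],"yaw":0},{"hand":1,"slide":[1.5,0,0],"yaw":0},{"hand":1,"slide":[1.8,0,0],"yaw":0},{"hand":1,"slide":[2.1,0,0],"yaw":0}]';python3 -c "
from h import *
print(auto())"
```

```text
time_s: 9.52
tcp_pos: [0.4342, 0.0584, 0.0755]
ee_rot: [[-0.296, -0.955, -0.005], [-0.955, 0.296, -0.002], [0.004, 0.005, -1.0]]
wrist_force: [-7.2, 2.5, 1.3]
gripper_width: 0.007
(array([-8.02910e+01,  1.19316e+02,  6.40000e-02]), (109, 133), array([593.,  23.]))
```

```bash
python3 -m inch '[{"hand":1,"slide":[0.3,0,0],"yaw":0},{"hand":1,"slide":[0.6,0,0],"yaw":0},{"hand":1,"slide":[0.9,0,0],"yaw":0},{"hand":1,"slide":[1.2,0,0],"yaw":0}]';python3 -c "
from h import *
print(auto())"
```

```text
time_s: 10.07
tcp_pos: [0.4461, 0.0585, 0.0756]
ee_rot: [[-0.296, -0.955, -0.006], [-0.955, 0.296, -0.002], [0.004, 0.005, -1.0]]
wrist_force: [-7.4, 2.0, 3.3]
gripper_width: 0.004
(array([-6.71360e+01,  1.20793e+02,  1.60000e-02]), (108, 132), array([607.,  24.]))
```

```bash
python3 -m inch '[{"hand":1,"slide":[-1,0,0],"yaw":0},{"hand":1,"slide":[-3,4,0],"yaw":0},{"hand":1,"slide":[-2.5,9,0],"yaw":-0.18},{"hand":1,"slide":[0,14,0],"yaw":-0.36},{"hand":1,"slide":[4,16,0],"yaw":-0.54},{"hand":1,"slide":[9,16,0],"yaw":-0.72},{"hand":1,"slide":[14.5,16,0],"yaw":-0.9},{"hand":1,"slide":[15.8,16,0],"yaw":-1.08},{"hand":1,"slide":[15.8,16,0],"yaw":-1.26},{"hand":1,"slide":[15.8,16,0],"yaw":-1.27}]';python3 -c "
from h import *
print(auto());snap('p5')"
```

```text
time_s: 11.38
tcp_pos: [0.6065, 0.2192, 0.0759]
ee_rot: [[-1.0, -0.002, -0.0], [-0.002, 1.0, -0.0], [0.0, -0.0, -1.0]]
wrist_force: [-0.7, -0.2, -0.9]
gripper_width: 0.008
(array([-7.48200e+01,  1.21484e+02, -1.80000e-02]), (131, 110), array([599.,  25.]))
```

View pics/p5.png

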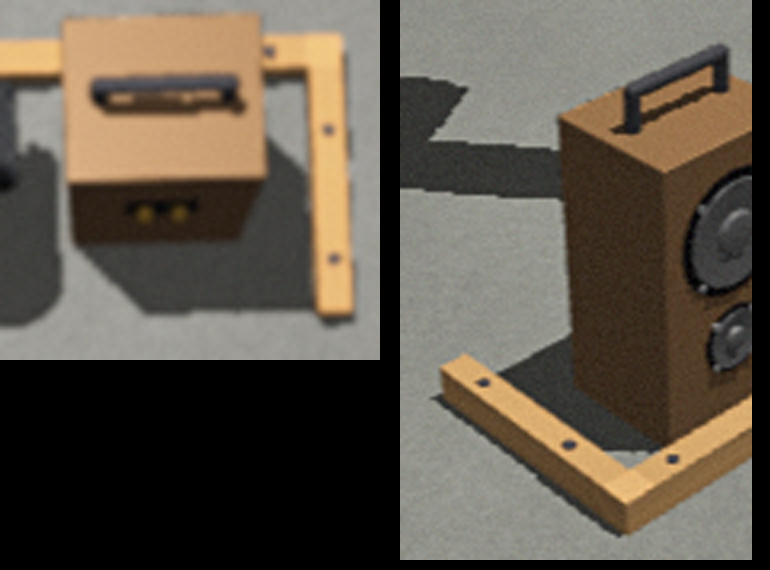

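It is upright and square at fence (-75, 121) mm, about 20 mm short in x and 56 mm in y. The gripper is now on its left. I use the same alternating method in y, starting at the front end.

```bash
python3 -m inch '[{"hand":1,"slide":[2,0,0],"yaw":-0.15},{"hand":1,"slide":[3,-1.5,0],"yaw":-0.3},{"hand":1,"slide":[3,-2.4,0],"yaw":-0.3},{"hand":1,"slide":[3,-2.8,0],"yaw":-0.3},{"hand":1,"slide":[3,-3.1,0],"yaw":-0.3},{"hand":1,"slide":[3,-3.4,0],"yaw":-0.3},{"hand":1,"slide":[3,-3.7,0],"yaw":-0.3},{"hand":1,"slide":[3,-4.0,0],"yaw":-0.3}]';python3 -c "
from h import *
print(auto())"
```

```text
time_s: 12.52
tcp_pos: [0.6382, 0.1815, 0.0772]
ee_rot: [[-0.957, 0.291, 0.005], [0.291, 0.957, 0.002], [-0.004, 0.004, -1.0]]
wrist_force: [2.9, 5.9, 0.0]
gripper_width: 0.003
(array([-7.62060e+01,  1.15025e+02, -2.20000e-02]), (133, 107), array([597.,  18.]))
```

```bash
python3 -m inch '[{"hand":1,"slide":[0,-0.3,0],"yaw":0},{"hand":1,"slide":[0,-0.6,0],"yaw":0},{"hand":1,"slide":[0,-0.9,0],"yaw":0},{"hand":1,"slide":[0,-1.2,0],"yaw":0}]';python3 -c "
from h import *
print(auto())"
```

```text
time_s: 13.08
tcp_pos: [0.6384, 0.1696, 0.0774]
ee_rot: [[-0.957, 0.291, 0.006], [0.291, 0.957, 0.003], [-0.005, 0.004, -1.0]]
wrist_force: [3.3, 5.4, -0.9]
gripper_width: 0.001
(array([-7.77440e+01,  1.05471e+02, -7.40000e-02]), (132, 109), array([596.,   9.]))
```

```bash
python3 -m inch '[{"hand":1,"slide":[0,-0.3,-0.1],"yaw":0},{"hand":1,"slide":[0,-0.6,-0.2],"yaw":0},{"hand":1,"slide":[0,-0.9,-0.2],"yaw":0},{"hand":1,"slide":[0,-1.2,-0.2],"yaw":0}]';python3 -c "
from h import *
print(auto())"
```

```text
time_s: 13.62
tcp_pos: [0.6393, 0.1582, 0.0762]
ee_rot: [[-0.957, 0.29, 0.008], [0.29, 0.957, 0.003], [-0.007, 0.005, -1.0]]
wrist_force: [3.7, 6.3, 1.8]
gripper_width: 0.003
(array([-79.377,  94.864,  -0.134]), (137, 109), array([594.,  -2.]))
```

```bash
python3 -m inch '[{"hand":1,"slide":[0,1,0],"yaw":0},{"hand":1,"slide":[-2,3,0],"yaw":0.18},{"hand":1,"slide":[-5,3,0],"yaw":0.36},{"hand":1,"slide":[-7.5,3,0],"yaw":0.54},{"hand":1,"slide":[-7.5,2.5,0],"yaw":0.6},{"hand":1,"slide":[-7.5,1.4,0],"yaw":0.6},{"hand":1,"slide":[-7.5,1.1,0],"yaw":0.6},{"hand":1,"slide":[-7.5,0.8,0],"yaw":0.6},{"hand":1,"slide":[-7.5,0.5,0],"yaw":0.6},{"hand":1,"slide":[-7.5,0.2,0],"yaw":0.6}]';python3 -c "
from h import *
print(auto())"
```

```text
time_s: 14.92
tcp_pos: [0.5619, 0.1584, 0.0742]
ee_rot: [[-0.956, -0.295, 0.001], [-0.295, 0.956, 0.001], [-0.001, 0.001, -1.0]]
wrist_force: [-1.8, 5.9, 0.3]
gripper_width: 0.008
(array([-7.9615e+01,  8.7899e+01, -6.2000e-02]), (129, 109), array([594.,  -9.]))
```

```bash
python3 -m inch '[{"hand":1,"slide":[0,-0.3,0],"yaw":0},{"hand":1,"slide":[0,-0.6,0],"yaw":0},{"hand":1,"slide":[0,-0.9,0],"yaw":0},{"hand":1,"slide":[0,-1.2,0],"yaw":0},{"hand":1,"slide":[0,-1.5,0],"yaw":0}]';python3 -c "
from h import *
print(auto())"
```

```text
time_s: 15.6
tcp_pos: [0.5616, 0.1433, 0.0741]
ee_rot: [[-0.956, -0.294, -0.0], [-0.294, 0.956, 0.001], [-0.0, 0.001, -1.0]]
wrist_force: [-2.5, 6.1, 1.3]
gripper_width: 0.007
(array([-7.6973e+01,  7.9882e+01, -2.2000e-02]), (120, 107), array([596., -17.]))
```

The window clips at the right, so I widen it, back off and re-measure.

```bash
sed -i 's/z\[145:225,265:345\]=k\[145:225,265:345\]/z[125:225,265:368]=k[125:225,265:368]/' h.py; python3 -m inch '[{"hand":1,"slide":[0,1,0.2],"yaw":0},{"hand":1,"slide":[1,3,0.2],"yaw":-0.15},{"hand":1,"slide":[3,4,0.2],"yaw":-0.3}]'; python3 -c "
from h import *
print(auto());snap('p6')"
```

```text
time_s: 16.02
tcp_pos: [0.5917, 0.1833, 0.0764]
ee_rot: [[-1.0, 0.004, -0.0], [0.004, 1.0, -0.001], [0.0, -0.001, -1.0]]
wrist_force: [-0.5, 0.3, -0.0]
gripper_width: 0.006
(array([-7.7142e+01,  7.2260e+01, -2.2000e-02]), (136, 107), array([596., -24.]))
```

View pics/p6.png

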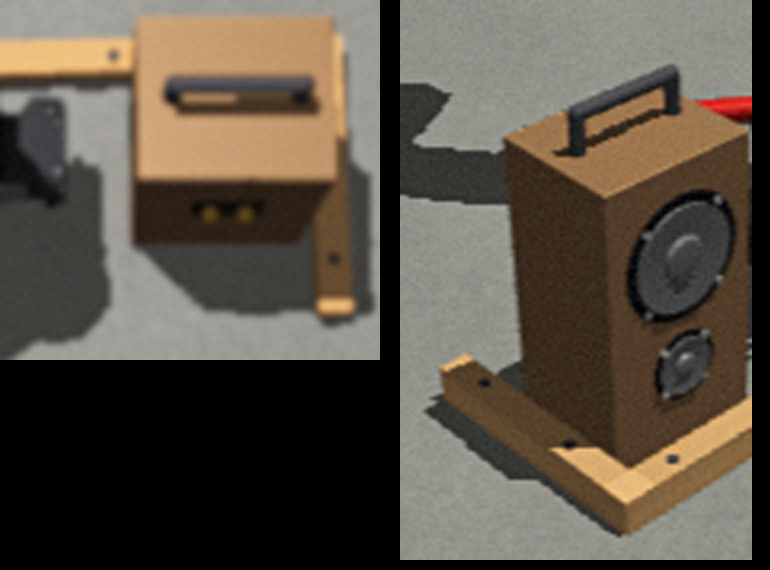

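Upright and square, with top corners at (135,17), (333,17), (337,180) and (135,180). About 10 mm remains in y and 20 mm in x. I go behind for the x pushes, left corner first.

```bash
python3 - <<'E'
from h import *
c,a,r=cabfit([ct(*x,.24) for x in [(135,17),(333,17),(337,180),(135,180)]]);print(c,infence(c,a))
E
python3 -m inch '[{"hand":1,"slide":[-6,1,0],"yaw":0.18},{"hand":1,"slide":[-12,1,0],"yaw":0.36},{"hand":1,"slide":[-17.5,0,0],"yaw":0.54},{"hand":1,"slide":[-17.7,-5,0],"yaw":0.72},{"hand":1,"slide":[-17.7,-10,0],"yaw":0.9},{"hand":1,"slide":[-17.7,-15,0],"yaw":1.08},{"hand":1,"slide":[-17.7,-16.7,0],"yaw":1.26},{"hand":1,"slide":[-17.7,-16.7,0],"yaw":1.27},{"hand":1,"slide":[-16.2,-16.7,0],"yaw":1.27}]'; python3 -c "
from h import *
print(auto())"
```

```text
[ 0.59559932 -0.02237414] (array([-0.07772186,  0.07418363]), np.float64(-0.02153349187921328))
time_s: 17.3
tcp_pos: [0.4292, 0.0155, 0.0764]
ee_rot: [[-0.296, -0.955, -0.001], [-0.955, 0.296, -0.0], [0.001, 0.001, -1.0]]
wrist_force: [0.1, 0.2, -0.7]
gripper_width: 0.005
(array([-7.7143e+01,  7.2233e+01, -2.2000e-02]), (136, 107), array([596., -24.]))
```

```bash
python3 -m inch '[{"hand":1,"slide":[-0.3,-2.5,0],"yaw":0.18},{"hand":1,"slide":[-0.3,-5,0],"yaw":0.36},{"hand":1,"slide":[-0.3,-7.5,0],"yaw":0.54},{"hand":1,"slide":[0,-7.5,0],"yaw":0.6},{"hand":1,"slide":[0.7,-7.5,0],"yaw":0.6},{"hand":1,"slide":[1.0,-7.5,0],"yaw":0.6},{"hand":1,"slide":[1.3,-7.5,0],"yaw":0.6},{"hand":1,"slide":[1.6,-7.5,0],"yaw":0.6},{"hand":1,"slide":[1.9,-7.5,0],"yaw":0.6},{"hand":1,"slide":[2.2,-7.5,0],"yaw":0.6}]'; python3 -c "
from h import *
print(auto())"
```

```text
time_s: 18.6
tcp_pos: [0.448, -0.0601, 0.0753]
ee_rot: [[0.292, -0.956, -0.008], [-0.956, -0.292, -0.001], [-0.002, 0.008, -1.0]]
wrist_force: [-7.7, -3.1, 2.8]
gripper_width: 0.005
(array([-6.8945e+01,  7.2089e+01,  3.4000e-02]), (109, 139), array([604., -25.]))
```

```bash
python3 -m inch '[{"hand":1,"slide":[0.3,0,0],"yaw":0},{"hand":1,"slide":[0.5,0,0],"yaw":0}]'; python3 -c "
from h import *
print(auto())"
```

```text
time_s: 18.9
tcp_pos: [0.453, -0.0602, 0.0753]
ee_rot: [[0.292, -0.956, -0.008], [-0.956, -0.292, -0.001], [-0.002, 0.008, -1.0]]
wrist_force: [-8.3, -2.1, 1.9]
gripper_width: 0.0
(array([-6.3934e+01,  7.2066e+01,  4.9000e-02]), (108, 138), array([609., -25.]))
```

```bash
python3 -m inch '[{"hand":1,"slide":[-1.0,0,0],"yaw":0},{"hand":1,"slide":[-1.8,2.5,0],"yaw":-0.18},{"hand":1,"slide":[-1.8,5,0],"yaw":-0.36},{"hand":1,"slide":[-1.8,7.5,0],"yaw":-0.54},{"hand":1,"slide":[-1.4,7.5,0],"yaw":-0.6},{"hand":1,"slide":[-0.8,7.5,0],"yaw":-0.6},{"hand":1,"slide":[-0.5,7.5,0],"yaw":-0.6},{"hand":1,"slide":[-0.2,7.5,0],"yaw":-0.6},{"hand":1,"slide":[0.1,7.5,0],"yaw":-0.6}]'; python3 -c "
from h import *
print(auto())"
```

```text
time_s: 20.08
tcp_pos: [0.4554, 0.0148, 0.0756]
ee_rot: [[-0.295, -0.956, -0.005], [-0.956, 0.295, -0.001], [0.003, 0.004, -1.0]]
wrist_force: [-6.7, 3.3, 1.7]
gripper_width: 0.007
(array([-6.0991e+01,  7.3137e+01, -2.2000e-02]), (138, 107), array([612., -24.]))
```

```bash
python3 -m inch '[{"hand":1,"slide":[0.3,0,0],"yaw":0},{"hand":1,"slide":[0.5,0,0],"yaw":0}]'; python3 -c "
from h import *
print(auto())"
```

```text
time_s: 20.38
tcp_pos: [0.4604, 0.0148, 0.0756]
ee_rot: [[-0.295, -0.956, -0.005], [-0.956, 0.295, -0.001], [0.003, 0.004, -1.0]]
wrist_force: [-6.7, 2.6, 1.8]
gripper_width: 0.007
(array([-5.5602e+01,  7.3220e+01, -2.2000e-02]), (138, 108), array([618., -23.]))
```

```bash
python3 -m inch '[{"hand":1,"slide":[-1.0,0,0],"yaw":0},{"hand":1,"slide":[-1.8,-2.5,0],"yaw":0.18},{"hand":1,"slide":[-1.8,-5,0],"yaw":0.36},{"hand":1,"slide":[-1.8,-7.5,0],"yaw":0.54},{"hand":1,"slide":[-1.5,-7.5,0],"yaw":0.6},{"hand":1,"slide":[-0.9,-7.5,0],"yaw":0.6},{"hand":1,"slide":[-0.6,-7.5,0],"yaw":0.6}]'; python3 -c "
from h import *
print(auto())"
```

```text
time_s: 21.3
tcp_pos: [0.4572, -0.0594, 0.0764]
ee_rot: [[0.295, -0.955, 0.001], [-0.955, -0.295, 0.0], [0.0, -0.001, -1.0]]
wrist_force: [-2.8, -0.5, 1.4]
gripper_width: 0.007
(array([-6.1031e+01,  7.3097e+01, -2.3000e-02]), (138, 108), array([612., -24.]))
```

```bash
python3 -m inch '[{"hand":1,"slide":[0.2,0,0],"yaw":0},{"hand":1,"slide":[0.4,0,0],"yaw":0},{"hand":1,"slide":[0.6,0,0],"yaw":0}]'; python3 -c "
from h import *
print(auto())"
```

```text
time_s: 21.72
tcp_pos: [0.4591, -0.0601, 0.0755]
ee_rot: [[0.293, -0.956, -0.007], [-0.956, -0.293, -0.001], [-0.002, 0.007, -1.0]]
wrist_force: [-8.7, -2.4, 4.1]
gripper_width: 0.009
(array([-5.8303e+01,  7.3020e+01, -2.2000e-02]), (138, 108), array([615., -24.]))
```

```bash
python3 -m inch '[{"hand":1,"slide":[-1.5,0,0],"yaw":0},{"hand":1,"slide":[-3.4,4,0],"yaw":-0.18},{"hand":1,"slide":[-3.4,10,0],"yaw":-0.36},{"hand":1,"slide":[-3.4,16,0],"yaw":-0.54},{"hand":1,"slide":[-3.4,22,0],"yaw":-0.72},{"hand":1,"slide":[-1,25,0],"yaw":-0.9},{"hand":1,"slide":[5,25,0],"yaw":-1.08},{"hand":1,"slide":[11,25,0],"yaw":-1.26},{"hand":1,"slide":[11.7,24,0],"yaw":-1.44},{"hand":1,"slide":[11.7,23,0],"yaw":-1.57}]'; python3 -c "
from h import *
print(auto())"
```

```text
time_s: 23.02
tcp_pos: [0.5803, 0.1705, 0.0758]
ee_rot: [[-0.957, -0.291, 0.001], [-0.291, 0.957, 0.0], [-0.001, 0.0, -1.0]]
wrist_force: [-0.4, -0.2, -1.0]
gripper_width: 0.008
(array([-5.8302e+01,  7.3133e+01, -2.2000e-02]), (138, 108), array([615., -24.]))
```

```bash
python3 -m inch '[{"hand":1,"slide":[0,-1.2,0],"yaw":0},{"hand":1,"slide":[0,-2,0],"yaw":0},{"hand":1,"slide":[0,-2.3,0],"yaw":0},{"hand":1,"slide":[0,-2.6,0],"yaw":0}]'; python3 -c "
from h import *
print(auto())"
```

```text
time_s: 23.58
tcp_pos: [0.5796, 0.1444, 0.0764]
ee_rot: [[-0.955, -0.297, 0.0], [-0.297, 0.955, 0.0], [-0.0, 0.0, -1.0]]
wrist_force: [0.2, -0.3, -0.2]
gripper_width: 0.002
(array([-5.8305e+01,  7.3301e+01, -2.2000e-02]), (138, 108), array([615., -23.]))
```

```bash
python3 -m inch '[{"hand":1,"slide":[0,-0.3,0],"yaw":0},{"hand":1,"slide":[0,-0.6,0],"yaw":0}]'
```

```text
time_s: 23.88
tcp_pos: [0.5797, 0.1397, 0.0765]
ee_rot: [[-0.955, -0.296, 0.001], [-0.296, 0.955, 0.002], [-0.002, 0.001, -1.0]]
wrist_force: [-2.6, 7.3, 1.3]
gripper_width: 0.008
```

```bash
python3 -m inch '[{"hand":1,"slide":[0,-0.2,0],"yaw":0},{"hand":1,"slide":[0,-0.3,0],"yaw":0}]'; python3 -c "
from h import *
print(auto())"
```

```text
time_s: 24.12
tcp_pos: [0.5796, 0.137, 0.0765]
ee_rot: [[-0.955, -0.296, 0.001], [-0.296, 0.955, 0.002], [-0.001, 0.001, -1.0]]
wrist_force: [-3.2, 7.4, 1.0]
gripper_width: 0.002
(array([-5.7859e+01,  7.0677e+01,  2.5000e-02]), (109, 131), array([615., -26.]))
```

```bash
python3 -m inch '[{"hand":1,"slide":[0,0.8,0],"yaw":0},{"hand":1,"slide":[2.5,2,0],"yaw":-0.18},{"hand":1,"slide":[5,2,0],"yaw":-0.36},{"hand":1,"slide":[7,2,0],"yaw":-0.54},{"hand":1,"slide":[7,1.4,0],"yaw":-0.6},{"hand":1,"slide":[7,0.8,0],"yaw":-0.6},{"hand":1,"slide":[7,0.5,0],"yaw":-0.6},{"hand":1,"slide":[7,0.2,0],"yaw":-0.6}]'; python3 -c "
from h import *
print(auto())"
```

```text
time_s: 25.18
tcp_pos: [0.6497, 0.1377, 0.0764]
ee_rot: [[-0.956, 0.294, 0.001], [0.294, 0.956, 0.001], [-0.001, 0.001, -1.0]]
wrist_force: [0.7, 5.5, 0.1]
gripper_width: 0.004
(array([-5.7826e+01,  7.0614e+01,  2.3000e-02]), (109, 131), array([615., -26.]))
```

```bash
python3 -m inch '[{"hand":1,"slide":[0,-0.2,0],"yaw":0},{"hand":1,"slide":[0,-0.4,0],"yaw":0}]'; python3 -c "
from h import *
print(auto())"
```

```text
time_s: 25.48
tcp_pos: [0.6508, 0.135, 0.0769]
ee_rot: [[-0.956, 0.292, 0.004], [0.292, 0.956, 0.002], [-0.003, 0.003, -1.0]]
wrist_force: [2.9, 5.6, -0.7]
gripper_width: 0.007
(array([-5.7409e+01,  6.7807e+01,  3.0000e-03]), (131, 109), array([616., -29.]))
```

Now (-57.4, 67.8) mm with yaw 0.003. I keep pressing in 1–2 mm steps until the batten's reaction shows in the force.

```bash
python3 -m inch '[{"hand":1,"slide":[0,-0.15,0],"yaw":0},{"hand":1,"slide":[0,-0.3,0],"yaw":0}]'; python3 -c "
from h import *
print(auto())"
```

```text
time_s: 25.78
tcp_pos: [0.6511, 0.1322, 0.0771]
ee_rot: [[-0.956, 0.292, 0.005], [0.292, 0.956, 0.002], [-0.004, 0.003, -1.0]]
wrist_force: [2.8, 6.2, -1.6]
gripper_width: 0.009
(array([-5.8532e+01,  6.4511e+01, -2.3000e-02]), (130, 108), array([615., -32.]))
```

```bash
python3 -m inch '[{"hand":1,"slide":[0,0.8,0],"yaw":0},{"hand":1,"slide":[-2.5,2,0],"yaw":0.18},{"hand":1,"slide":[-5,2,0],"yaw":0.36},{"hand":1,"slide":[-7,2,0],"yaw":0.54},{"hand":1,"slide":[-7,1.5,0],"yaw":0.6},{"hand":1,"slide":[-7,0.8,0],"yaw":0.6},{"hand":1,"slide":[-7,0.5,0],"yaw":0.6},{"hand":1,"slide":[-7,0.3,0],"yaw":0.6}]'; python3 -c "
from h import *
print(auto())"
```

```text
time_s: 26.82
tcp_pos: [0.5798, 0.1337, 0.0763]
ee_rot: [[-0.956, -0.295, 0.0], [-0.295, 0.956, 0.001], [-0.001, 0.001, -1.0]]
wrist_force: [-2.5, 7.7, 1.5]
gripper_width: 0.003
(array([-5.8417e+01,  6.6829e+01, -2.2000e-02]), (130, 108), array([615., -30.]))
```

```bash
python3 -m inch '[{"hand":1,"slide":[0,-0.15,0],"yaw":0},{"hand":1,"slide":[0,-0.3,0],"yaw":0}]'; python3 -c "
from h import *
print(auto())"
```

```text
time_s: 27.12
tcp_pos: [0.5798, 0.1324, 0.0764]
ee_rot: [[-0.956, -0.295, 0.001], [-0.295, 0.956, 0.003], [-0.002, 0.002, -1.0]]
wrist_force: [-5.1, 13.1, 3.2]
gripper_width: 0.003
(array([-5.8457e+01,  6.5614e+01, -2.2000e-02]), (132, 108), array([615., -31.]))
```

The side batten reacts (13 N), so y is seated at about 65. Now the final x seating from behind.

```bash
python3 -m inch '[{"hand":1,"slide":[0,1,0],"yaw":0},{"hand":1,"slide":[-3,3,0],"yaw":0},{"hand":1,"slide":[-9,3,0],"yaw":0.18},{"hand":1,"slide":[-15,2,0],"yaw":0.36},{"hand":1,"slide":[-15.5,-3,0],"yaw":0.54},{"hand":1,"slide":[-15.5,-8.5,0],"yaw":0.72},{"hand":1,"slide":[-15.5,-12.6,0],"yaw":0.9},{"hand":1,"slide":[-15.5,-12.6,0],"yaw":0.97},{"hand":1,"slide":[-13.5,-12.6,0],"yaw":0.97},{"hand":1,"slide":[-12.5,-12.6,0],"yaw":0.97}]'; python3 -c "
from h import *
print(auto())"
```

```text
time_s: 28.42
tcp_pos: [0.4558, 0.0045, 0.0764]
ee_rot: [[-0.296, -0.955, 0.001], [-0.955, 0.296, 0.0], [-0.0, -0.001, -1.0]]
wrist_force: [0.3, 0.2, 0.2]
gripper_width: 0.003
(array([-5.8481e+01,  6.4434e+01, -2.2000e-02]), (130, 108), array([615., -32.]))
```

```bash
python3 -m inch '[{"hand":1,"slide":[0.2,0,0],"yaw":0},{"hand":1,"slide":[0.4,0,0],"yaw":0},{"hand":1,"slide":[0.6,0,0],"yaw":0}]'; python3 -c "
from h import *
print(auto())"
```

```text
time_s: 28.85
tcp_pos: [0.4601, 0.0045, 0.0762]
ee_rot: [[-0.295, -0.955, -0.001], [-0.955, 0.295, -0.0], [0.001, 0.001, -1.0]]
wrist_force: [-3.5, -0.1, 2.1]
gripper_width: 0.006
(array([-5.8480e+01,  6.4463e+01, -2.2000e-02]), (130, 108), array([615., -32.]))
```

```bash
python3 -m inch '[{"hand":1,"slide":[0.15,0,0],"yaw":0},{"hand":1,"slide":[0.3,0,0],"yaw":0}]'; python3 -c "
from h import *
print(auto())"
```

```text
time_s: 29.15
tcp_pos: [0.4607, 0.0039, 0.0756]
ee_rot: [[-0.296, -0.955, -0.006], [-0.955, 0.296, -0.001], [0.003, 0.005, -1.0]]
wrist_force: [-7.5, 3.5, 2.4]
gripper_width: 0.003
(array([-5.7003e+01,  6.5878e+01, -2.0000e-03]), (128, 109), array([616., -31.]))
```

```bash
python3 -m inch '[{"hand":1,"slide":[0.15,0,0],"yaw":0},{"hand":1,"slide":[0.3,0,0],"yaw":0}]'; python3 -c "
from h import *
print(auto())"
```

```text
time_s: 29.45
tcp_pos: [0.4637, 0.004, 0.0756]
ee_rot: [[-0.295, -0.955, -0.006], [-0.955, 0.295, -0.001], [0.003, 0.005, -1.0]]
wrist_force: [-7.7, 2.9, 2.4]
gripper_width: 0.006
(array([-5.3018e+01,  6.7979e+01, -2.2000e-02]), (133, 108), array([620., -29.]))
```

```bash
python3 -m inch '[{"hand":1,"slide":[-1.0,0,0],"yaw":0},{"hand":1,"slide":[-1.8,-2.5,0],"yaw":0.18},{"hand":1,"slide":[-1.8,-5,0],"yaw":0.36},{"hand":1,"slide":[-1.8,-7.5,0],"yaw":0.54},{"hand":1,"slide":[-1.5,-7.5,0],"yaw":0.6},{"hand":1,"slide":[-0.8,-7.5,0],"yaw":0.6}]'; python3 -c "
from h import *
print(auto());snap('p7')"
```

```text
time_s: 30.25
tcp_pos: [0.4588, -0.0707, 0.0765]
ee_rot: [[0.294, -0.956, 0.001], [-0.956, -0.294, 0.0], [0.0, -0.001, -1.0]]
wrist_force: [-0.3, 0.2, -0.2]
gripper_width: 0.005
(array([-5.5726e+01,  6.8094e+01, -2.2000e-02]), (132, 108), array([618., -29.]))
```

View pics/p7.png

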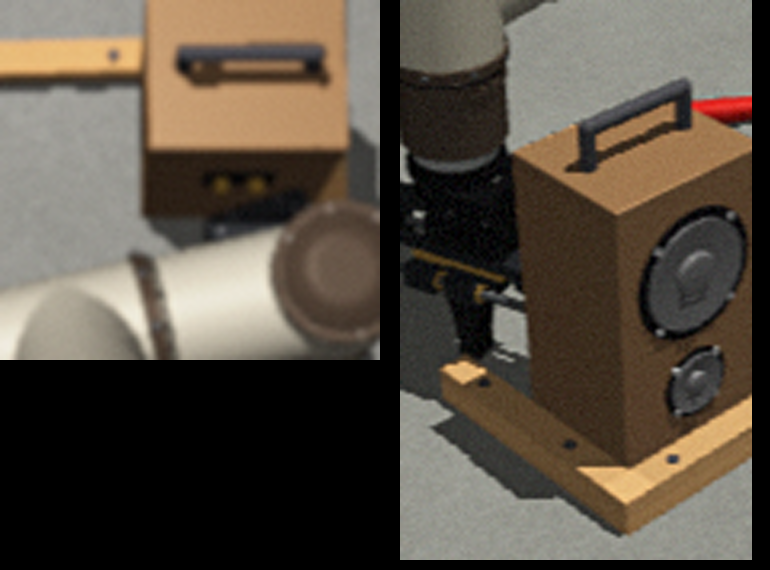

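It is upright and nearly in the corner; the base corner at (628,465) almost touches both battens. I press the right side now.

```bash
python3 -m inch '[{"hand":1,"slide":[0.2,0,0],"yaw":0},{"hand":1,"slide":[0.4,0,0],"yaw":0}]'; python3 -c "
from h import *
print(auto())"
```

```text
time_s: 30.65
tcp_pos: [0.4604, -0.0706, 0.0758]
ee_rot: [[0.294, -0.956, -0.005], [-0.956, -0.294, -0.0], [-0.001, 0.005, -1.0]]
wrist_force: [-6.4, -0.3, 3.3]
gripper_width: 0.005
(array([-5.5743e+01,  6.6753e+01, -2.2000e-02]), (130, 108), array([618., -30.]))
```

```bash
python3 -m inch '[{"hand":1,"slide":[0.15,0,0],"yaw":0},{"hand":1,"slide":[0.3,0,0],"yaw":0}]'; python3 -c "
from h import *
print(auto())"
```

```text
time_s: 30.95
tcp_pos: [0.4621, -0.0711, 0.0755]
ee_rot: [[0.293, -0.956, -0.007], [-0.956, -0.293, -0.001], [-0.002, 0.007, -1.0]]
wrist_force: [-6.6, -2.3, 2.3]
gripper_width: 0.006
(array([-5.5331e+01,  6.6772e+01, -4.0000e-03]), (129, 108), array([618., -30.]))
```

```bash
python3 -m inch '[{"hand":1,"slide":[0.15,0,0],"yaw":0},{"hand":1,"slide":[0.25,0,0],"yaw":0}]'; python3 -c "
from h import *
print(auto())"
```

```text
time_s: 31.25
tcp_pos: [0.4626, -0.0713, 0.0752]
ee_rot: [[0.293, -0.956, -0.011], [-0.956, -0.293, -0.001], [-0.003, 0.011, -1.0]]
wrist_force: [-13.4, 1.0, 7.2]
gripper_width: 0.001
(array([-5.4571e+01,  6.6410e+01,  6.0000e-03]), (130, 108), array([619., -30.]))
```

```bash
python3 -m inch '[{"hand":1,"slide":[0.1,0,0],"yaw":0},{"hand":1,"slide":[0.2,0,0],"yaw":0}]'; python3 -c "
from h import *
print(auto())"
```

```text
time_s: 31.55
tcp_pos: [0.4627, -0.0714, 0.0748]
ee_rot: [[0.292, -0.956, -0.015], [-0.956, -0.292, -0.001], [-0.004, 0.015, -1.0]]
wrist_force: [-19.1, 1.5, 10.0]
gripper_width: 0.006
(array([-5.4459e+01,  6.6364e+01,  8.0000e-03]), (108, 130), array([619., -30.]))
```

The back batten reacts firmly (19 N) with no movement, so x is seated. I back off and do one last y press from the left.

```bash
python3 -m inch '[{"hand":1,"slide":[-1.5,0,0],"yaw":0},{"hand":1,"slide":[-3.8,4,0],"yaw":-0.18},{"hand":1,"slide":[-3.8,10,0],"yaw":-0.36},{"hand":1,"slide":[-3.8,16,0],"yaw":-0.54},{"hand":1,"slide":[-3.8,22,0],"yaw":-0.72},{"hand":1,"slide":[-1,25,0],"yaw":-0.9},{"hand":1,"slide":[5,25,0],"yaw":-1.08},{"hand":1,"slide":[11,25,0],"yaw":-1.26},{"hand":1,"slide":[12,24,0],"yaw":-1.44},{"hand":1,"slide":[12,22.5,0],"yaw":-1.57}]'; python3 -c "
from h import *
print(auto())"
```

```text
time_s: 32.85
tcp_pos: [0.5916, 0.1548, 0.0758]
ee_rot: [[-0.957, -0.291, 0.002], [-0.291, 0.957, 0.001], [-0.002, 0.0, -1.0]]
wrist_force: [-0.5, -0.2, -0.6]
gripper_width: 0.004
(array([-5.5742e+01,  6.6715e+01, -2.2000e-02]), (130, 108), array([618., -30.]))
```

```bash
python3 -m inch '[{"hand":1,"slide":[0,-1,0],"yaw":0},{"hand":1,"slide":[0,-1.5,0],"yaw":0},{"hand":1,"slide":[0,-1.8,0],"yaw":0}]'; python3 -c "
from h import *
print(auto())"
```

```text
time_s: 33.28
tcp_pos: [0.5901, 0.1365, 0.0764]
ee_rot: [[-0.955, -0.297, 0.0], [-0.297, 0.955, 0.0], [-0.0, 0.0, -1.0]]
wrist_force: [-0.4, 0.2, 0.2]
gripper_width: 0.008
(array([-5.5742e+01,  6.6715e+01, -2.2000e-02]), (130, 108), array([618., -30.]))
```

```bash
python3 -m inch '[{"hand":1,"slide":[0,-0.2,0],"yaw":0},{"hand":1,"slide":[0,-0.4,0],"yaw":0}]'
```

```text
time_s: 33.58
tcp_pos: [0.5903, 0.1332, 0.0764]
ee_rot: [[-0.955, -0.297, 0.001], [-0.297, 0.955, 0.001], [-0.001, 0.001, -1.0]]
wrist_force: [-2.3, 7.9, 1.8]
gripper_width: 0.003
```

```bash
python3 -m inch '[{"hand":1,"slide":[0,-0.15,0],"yaw":0},{"hand":1,"slide":[0,-0.25,0],"yaw":0}]'; python3 -c "
from h import *
print(auto())"
```

```text
time_s: 33.83
tcp_pos: [0.5905, 0.1323, 0.077]
ee_rot: [[-0.955, -0.297, 0.002], [-0.297, 0.955, 0.003], [-0.003, 0.002, -1.0]]
wrist_force: [-4.4, 10.0, 3.2]
gripper_width: 0.007
(array([-5.5790e+01,  6.4174e+01, -2.2000e-02]), (130, 108), array([617., -33.]))
```

Contact is firm again. I retreat and take the last look.

```bash
python3 -m inch '[{"hand":1,"slide":[0,1.5,0],"yaw":0},{"hand":1,"slide":[0,6,0],"yaw":0},{"hand":1,"slide":[-2,8,5],"yaw":0},{"hand":1,"slide":[-2,8,5],"yaw":0}]'
python3 - <<'E'
from h import *
t=capture("top");s=capture("scene");print(auto(t),sense()["time_s"])
a=cv2.resize(t[128:218,285:365],None,fx=5,fy=5,interpolation=2);b=cv2.resize(s[130:300,225:325],None,fx=3.4,fy=3.4,interpolation=2)
o=np.zeros((590,770,3),np.uint8);o[:a.shape[0],:a.shape[1]]=a;o[:b.shape[0],420:420+b.shape[1]]=b;cv2.imwrite("pics/fin.png",o)
# other things vs. start
d=cv2.absdiff(t,cv2.imread("pics/top0.png")).max(2)
for n,(u,v) in dict(cup=(143,174),block=(192,224),screwdriver=(190,275),ring=(402,259),can=(425,135),bottle=(433,184),driver=(436,224)).items(): print(n,(d[v-12:v+12,u-12:u+12]>60).mean().round(3))
E
```

```text
time_s: 34.38
tcp_pos: [0.5712, 0.213, 0.1296]
ee_rot: [[-0.954, -0.3, 0.006], [-0.3, 0.954, 0.003], [-0.007, 0.001, -1.0]]
wrist_force: [1.0, 0.3, -0.0]
gripper_width: 0.001
(array([-5.5744e+01,  6.6701e+01, -2.2000e-02]), (130, 108), array([618., -30.])) 34.475
cup 0.0
block 0.34
screwdriver 0.432
ring 0.0
can 0.0
bottle 0.0
driver 0.0
```

View pics/fin.png

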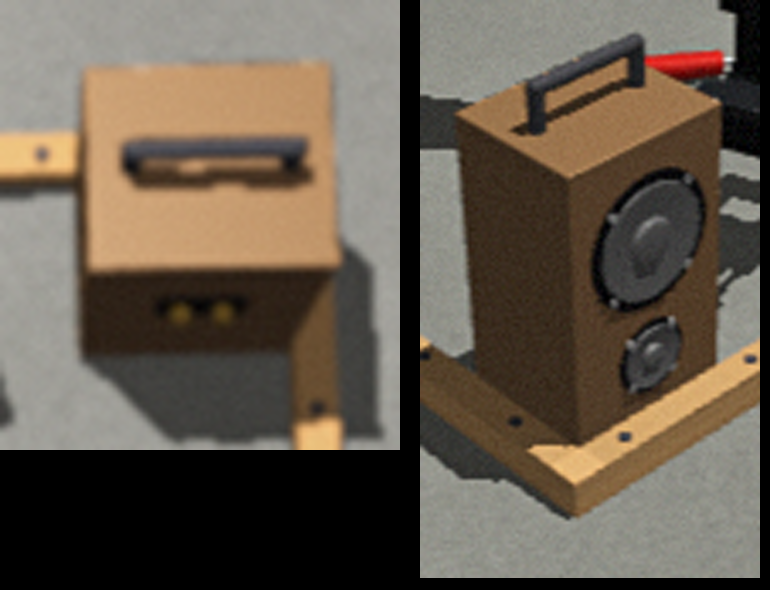

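The cabinet stands upright in the corner. Its top corners are at (82,67), (330,65), (341,265) and (87,270), and the base corner (578,445) sits against both battens. The block and screwdriver differ from the start picture, which is probably arm and shadow. I check both numerically.

Run:
```python
from h import *
m=camera_model("top");f=lambda x,y:onz(m,(x+.5)/5-.5+285,(y+.5)/5-.5+128,.24)
c,a,r=cabfit([f(*p) for p in[(82,67),(330,65),(341,265),(87,270)]]);print(infence(c,a),r)
t=capture("top");t0=cv2.imread("pics/top0.png");s=capture("scene");s0=cv2.imread("pics/scene0.png")
def red(i):
    h=cv2.cvtColor(i,cv2.COLOR_BGR2HSV);k=((h[...,0]<6)|(h[...,0]>174))&(h[...,1]>150)&(h[...,2]>90);return k
for A,B,r in((t,t0,np.s_[255:300,150:230]),(s,s0,np.s_[135:165,300:350])):
    for i in(A,B):
        p=np.argwhere(red(i)[r]);print("red",len(p),p.mean(0),p.max(0) if len(p) else 0)
for A in(s,s0):
    h=cv2.cvtColor(A,cv2.COLOR_BGR2HSV)[145:185,318:378];p=np.argwhere((h[...,1]>90)&(h[...,0]>8)&(h[...,0]<22)&(h[...,2]>60));print("block",len(p),p.mean(0) if len(p) else 0)
```

```text
(array([-0.05565575,  0.06505648]), np.float64(-0.002762374989882201)) [0.00044183 0.00154321 0.00136558 0.0007315 ]
red 0 [nan nan] 0
red 242 [27.00826446 53.29752066] [37 68]
red 85 [12.89411765  6.48235294] [16 13]
red 46 [12.39130435  9.52173913] [15 13]
block 357 [20.45378151 35.94117647]
block 424 [18.38915094 31.1509434 ]<stdin>:9: RuntimeWarning: Mean of empty slice.
  ret = um.true_divide(
```

```bash
python3 -c "
from station import *
print(finish_job(), sense()['time_s'])"
```

```text
the job is handed in; nothing more can be done
the job is handed in; nothing more can be done
```

The cabinet is in the inside corner of the fence, upright and square against both battens, and the job is handed in at about 34.6 s. `finish_job()` gave no verdict, so the result below is from my own checks.

**How it was pushed:** With the tool fixed vertical, the gripper's body always meets the cabinet before the fingertips do. I therefore pushed with the end of the body about 75 mm up, which is higher than the 60 mm advised.
- A central push along the fence's x began to rock the cabinet by about 0.03 rad, so I backed off.
- After that I walked it in with alternating off-centre corner pushes of about 5–9 N, first in x and then in y. The tilt I saw during these stayed within about 0.03 rad.
- I ended with seating presses against both battens: 19 N on the back batten and 10 N on the side one.

**Last checks:**
- **Position:** picking the corners by hand in the last picture gave the cabinet at x = -55.7 mm, y = 65.1 mm in the fence frame, against a home of -55 / 65. The yaw was -0.003 rad and it stood upright.
- **Disagreement:** the automatic measurement read -55.7 / 66.7 mm and -0.022 rad. Both readings are inside the limits.
- **Bystanders:** the cup, ring, can, bottle and small driver showed no change from the start picture.
- **Not confirmed:** the arm hid the block and the screwdriver in the last top view. The tool never went near them and no unexpected force appeared, but I could not measure their positions at the end.

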